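# Clamp the motor and hold back the belt tensioner of a paint-jar roller

## Task

The new motor has been loaded into its saddle on the paint-jar roller: first swing the hinged motor clamp down over it until it is fully shut and let go of it. Then push the sprung belt-tensioner arm back by its round grip, away from the pawl slider at the front, past the ratchet click until it is close to its back stop, and finish while still holding it there, clear of the pawl, so that I can slip the new belt on. Leave the jar on the rollers and the things on the bench where they are.

Things in the scene. Friction and masses are not known exactly. Their poses are not given: they have to be found in the camera images.
- jar_roller: fixed grey paint-jar mixer; its frame in mm: origin on the bench below the motor axis, x from the front (robot side) to the rollers, y along the rollers, z up. Base plate x -185 to 245, y -162 to 172, top at z 22. Silver motor along y, 64 thick, axis x 0 z 62, y -88 to 49. End cheeks at y -100 (85 high, 137 high behind x 60) and 160. Rollers 45 thick, axes x 100 and 190, z 115. Belt off.
- clamp (a joint): hinge of the motor clamp, rad: 0 = fully shut over the motor, grows as it opens, at most 1.75; starts standing open at 1.35 to 1.75. Stiff: it stays where it is left; 2 to 4 N at the bar moves it. A steel band 36 mm wide ending in an open bail (two side straps 54 mm apart inside) that carries the bar grip.
- clamp_hinge (a point): point on the clamp's hinge axis (along the machine's y), mid-width of the clamp, at (42, -30, 62) mm in the machine's frame, on the roller side of the motor. A grey control box 50 mm high stands on the plate at x -163 to -87, y 45 to 155.
- clamp_bar (a point): middle of the bar grip: round steel bar 14 mm thick, 72 long (54 free between the bail's straps), along the machine's y, 117 from the hinge. At clamp angle a it is at hinge + 117 mm x (-cos a along machine x, sin a up): above the hinge when open; when shut, in front of the motor, 62 mm over the bench, 25 mm of open bail behind it. Can be pinched from above; turns in the fingers as it swings.
- tensioner (a joint): angle of the sprung tensioner arm, rad: 0 = forward on its front stop (start), grows as it is pushed back towards the rollers; back stop at 0.58. The pawl clicks in at about 0.41 and then keeps the arm from returning; let go, it rests on the pawl at about 0.40. Held back means clearly beyond that. Spring: about 6 N at the grip at 0, 11 N at the back stop, towards the front.
- tension_pivot (a point): point on the tensioner's pivot axis (along the machine's y), at (-85, -152, 62) mm in the machine's frame, straight across from the middle of the grip. The arm is a flat steel bar 20 x 6 mm, 127 mm long, standing up from the pivot at y -114, with a black idler wheel 46 mm across half way up on its outer side (its top about 44 mm below the middle of the grip).
- pawl (a joint): sprung pawl slider, m: flat steel bar 12 x 8 mm with a thumb lug, in a guide at the front of the drive end, 62 mm over the bench. 0 = pushed back, riding on the rim of the arm's ratchet sector; 0.006 = clicked in under the sector's step. Needs no touching.
- mixing_jar: white paint jar 70 mm thick and 95 mm long with grey cap, lying on the two rollers along the machine's y. Loose. Origin at its middle, on its axis, 151 mm above the bench. Leave alone.
- figurine: painted clay figure about 88 mm high on a white base 50 mm square, standing on the bench beside the machine. Loose. Leave alone.
- paint_pot: clear paint jar with brass-coloured lid, 68 mm across, 75 mm high, standing on the bench beside the machine. Loose. Leave alone.
- brush_tin: open metal tin 72 mm across, 85 mm high, with brushes up to about 200 mm, standing on the bench beside the machine. Loose. Leave alone.
- grip: black rubber grip of the tensioner: a round sleeve 16 mm thick, 62 mm long, turning freely on a spindle that sticks out (machine's -y) from the arm's top; origin at its middle, 125 mm from the pivot axis. At tensioner angle t it is at pivot + 125 mm x (sin(t - 0.30) along machine x, cos(t - 0.30) up), 181 to 187 mm over the bench. Free in front and above. Only position is of use.

How it is judged:
By the outcome, as a careful person would: the job done as asked, in the order asked, and still so for the second after the job is handed in, while the arm keeps its last pose, push and grip.
It also fails if it takes over 51 s, if anything falls off the work surface, if the arm or the gripper's body presses on something with over 40 N, if the wrist force passes 120 N, or if a joint passes its speed limit or range.

## Robot

A 6-joint arm with a two-finger parallel gripper is mounted at the origin on the work surface. World frame = base frame: x ahead of the robot, y to its left, z up, the work surface at z = 0. Lengths are in mm, angles in rad, forces in N, time in s.
With the tool pointing down it reaches from about 300 to 775 mm from the base axis. Payload 14.6 kg.
Tool frame: the origin (TCP) lies between the finger pads; the fingertips stand manip.tip_reach ahead of it and the grasp point (between the pads) lies 5 mm behind it (manip.tip_reach is the distance from the TCP to the fingertips, in mm); z points along the fingers, y is the line along which they close (so a half turn about z gives the same grasp; the last joint's range is limited). The gripper opens to 94 mm and grips with 3 to 60 N. Pads are 16 mm wide; open, the fingers measure 119 mm over their backs; the gripper's body (75 mm by 177 mm) begins 78 mm behind the grasp point.
Start: joints at [-1.248, 0.3, 1.521, -0, 1.321, -0.067], TCP at [208.994, -508.734, 219.446] pointing down, gripper open.
Joint ranges: [-3.03, 3.03], [-0.79, 2.21], [0.23, 2.52], [-1.04, 4.18], [0, 3.07], [-2.55, 2.55]. Speed limits (rad/s): [2.22, 2.22, 2.57, 3.14, 3.14, 3.14].

## Interface

Orientations are given as [roll, pitch, yaw] about the fixed x, y, z axes, in that order (R = Rz(yaw) Ry(pitch) Rx(roll)).
In Python, from cell import manip gives the robot as it stands. The module is installed in compiled form; this text tells all that it offers.
- The arm moves only by the shell command python3 -m creep 'ROWS' [FORCE]. ROWS is JSON, a list of rows, each a list of 3 entries, a list of its own where there are three numbers: the opening, from -1 (shut) to 1 (fully open), then the shift along the tool's x, y, z in cm, then the turn about the tool's z in units of 5 degrees (1.0 is 5 degrees). In form: [[grip, [tx, ty, tz], roll], ...]. A call has 1 to 12 rows; each row is the pose to reach, as a shift and turn from the pose commanded when the call began, along the tool's axes at that moment; what a row does not reach only later rows make up. A row lasts 1/10 s, in which the tool goes at most 50 mm and 8.59 degrees, less where a joint would pass 70% of its speed; a pose out of reach is approached as far as the arm can. A call with a gripper value outside its range is refused whole. The fingers move at their own pace and stop on an object; FORCE is the grip in N (left out, the last holds). Time passes only in rows, so rows that repeat a pose let the fingers close. It gives the time, the measured TCP pose, the force, the opening and the grip force at its end, in the units of the state.
- manip.read_state(): the state, without advancing time (a new reading comes with each control period).
- manip.camera(name): name is "side" or "top" or "wrist"; returns the picture (420x560x3 uint8, red, green, blue); there is no depth.
- manip.camera_params(name): a dict with "fovy" (degrees; the focal length in pixels is half the picture's height over the tangent of half this angle, whatever the lens; pixels are square), "cx", "cy" (the principal point, pixels), "origin" and "attitude" of the camera in the world. Camera axes: x right, y down, z forward; pixel columns grow to the right and rows downward; lengths in mm; the calibration is good to about 2 mm. A picture is of the moment at which its call begins: read the wrist's pose just before it. camera_params takes no time and is no camera call; for the wrist camera it gives the pose at the moment of the call.
- manip.sign_off(): hands the job in; it is judged then, once.
The state is a dict: "clock": time; "joints": joint angles; "qd": joint speeds; "effort": joint torques, N m; "eef_pos": TCP position; "eef_rot": TCP orientation; "wrist_force": force on the tool from outside, world axes, zero at the start; "moment": the same for the moment, N m; "finger_gap": finger opening in mm; "finger_force": force on a finger pad.
Only numpy, scipy, OpenCV 4.12 (cv2) and the standard library are available. Lean on these libraries where they do the work, as an engineer would, in place of code of your own. Each camera call takes 0.05 s, during which the arm holds its last target. There are 200 camera calls.

## Working session

There is one attempt and no reset: what is moved stays moved. The work goes in short steps, Python scripts to look and compute and a shell command to move; the robot and the scene stay as the last step left them, time stands still between calls to the robot, and variables do not carry over. Pictures are saved under pics/ and viewed, at most 10 in all, crops included, and the job is handed in when it is done.

```bash
mkdir -p pics; python3 - <<'E'
from cell import manip
import cv2
print(manip.tip_reach, manip.read_state())
for n in("side","top","wrist"):
    p=manip.camera_params(n); print(n,p)
    cv2.imwrite(f"pics/{n}0.png",cv2.cvtColor(manip.camera(n),cv2.COLOR_RGB2BGR))
E
```

```text
14.0 {'clock': 0.0, 'joints': array([-1.24757687e+00,  3.00497350e-01,  1.52159002e+00, -1.08743304e-05,
        1.32071367e+00, -6.65956172e-02]), 'qd': array([ 0.00034003, -0.00048538, -0.00060566,  0.00041677, -0.00248769,
       -0.00057252]), 'effort': array([ 2.45981873e-04, -5.31799686e+01, -3.52739668e+01,  7.08237151e-02,
        2.44207936e-02, -1.11051977e-04]), 'eef_pos': array([ 208.92559294, -508.49815427,  218.86814548]), 'eef_rot': array([-3.14038624e+00, -6.99047552e-05,  3.89817725e-01]), 'wrist_force': array([ 0.46639939, -0.33647124,  0.53363066]), 'moment': array([-0.02874387,  0.02625619, -0.01780261]), 'finger_force': 0.0, 'finger_gap': 93.91159598990416}
side {'fovy': 57.4016614107161, 'cx': 279.68105144857435, 'cy': 207.3132374556691, 'origin': array([422.31598953, 809.96659053, 812.68932328]), 'attitude': array([-2.28324072,  0.00311772, -2.93029168])}
top {'fovy': 51.80002557141163, 'cx': 280.67297189706596, 'cy': 210.56490834736113, 'origin': array([ 488.48067449,   38.42135411, 1364.27038245]), 'attitude': array([-3.05753453, -0.00974503, -1.55685486])}
wrist {'fovy': 60.73285901500004, 'cx': 283.5595075053269, 'cy': 211.3133001132718, 'origin': array([ 274.33914829, -481.40343648,  384.17439614]), 'attitude': array([ 2.89599211e+00,  3.59010194e-04, -1.18124602e+00])}
```

View pics/top0.png

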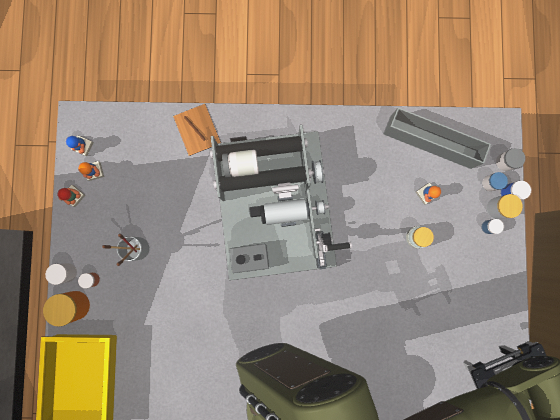

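View pics/side0.png

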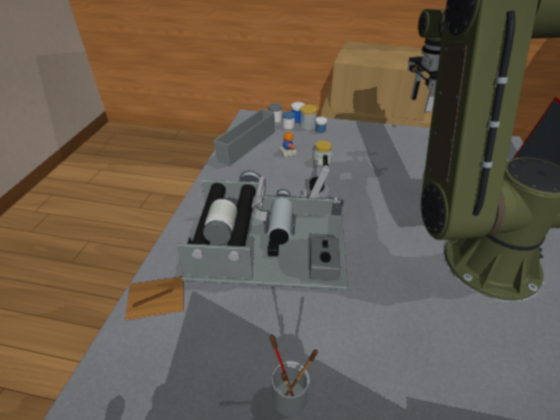

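The top view shows the machine's rollers at the top (rows 135–190), the motor near (285,212), the clamp standing open near (285,190) and the grip near (340,245). I'll zoom in to get precise points.

```bash
python3 - <<'E'
import cv2
a=cv2.imread("pics/top0.png")[125:285,200:360]
b=cv2.imread("pics/side0.png")[160:300,170:360]
cv2.imwrite("pics/topc.png",cv2.resize(a,(600,600),interpolation=cv2.INTER_CUBIC))
cv2.imwrite("pics/sidec.png",cv2.resize(b,(760,560),interpolation=cv2.INTER_CUBIC))
E
```

```text
(no output)
```

View pics/topc.png

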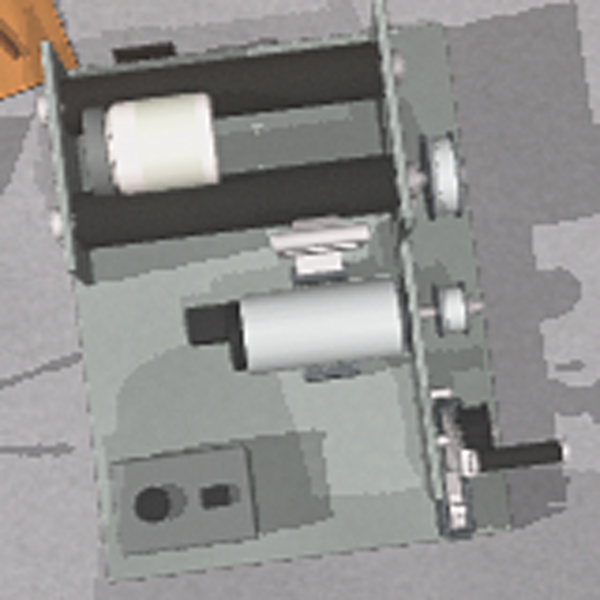

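View pics/sidec.png

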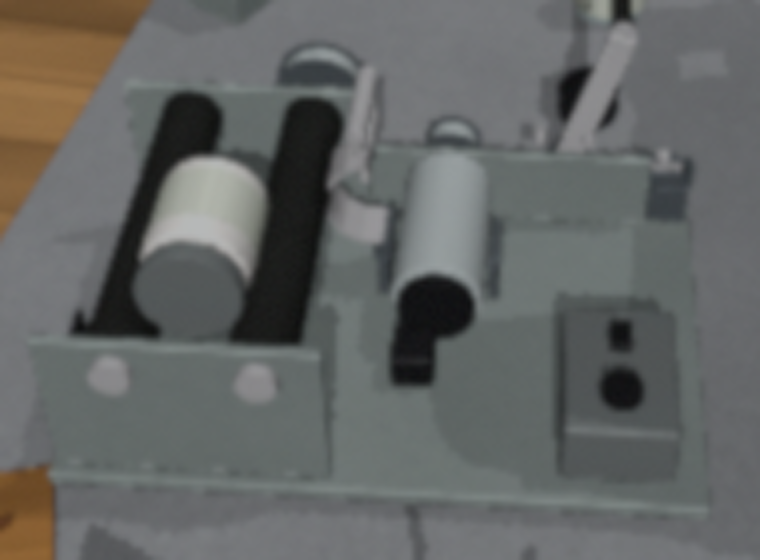

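The crops show these points:
- **Top crop:** grip end at (565,451), plate corners at (108,580) and (510,530), motor right end at (405,318), open clamp bar spanning about (270,240)–(370,235).
- **Side crop:** bar from (370,68) to about (345,180), plate corners at (708,513) and (52,478).

Next I'll fit the machine pose and the clamp angle together.

```bash
cat > h.py <<'E'
import numpy as np
from cell import manip
from scipy.spatial.transform import Rotation as R
from scipy.optimize import least_squares
P={n:manip.camera_params(n) for n in("side","top")}
def proj(n,X):
    p=P[n];c=R.from_euler('xyz',p["attitude"]).inv().apply(np.atleast_2d(X)-p["origin"])
    f=210/np.tan(np.radians(p["fovy"])/2)
    return c[:,:2]/c[:,2:]*f+[p["cx"],p["cy"]]
def world(m,X): return R.from_euler('z',m[2]).apply(np.atleast_2d(X))+[m[0],m[1],0]
def bar(a,y=-30): return np.array([42-117*np.cos(a),y,62+117*np.sin(a)])
def grip(t,y=-152): return np.array([-85+125*np.sin(t-.3),y,62+125*np.cos(t-.3)])
def top(u,v): return np.array([200+(u+.5)/3.75-.5,125+(v+.5)/3.75-.5])
def side(u,v): return np.array([170+(u+.5)/4-.5,160+(v+.5)/4-.5])
E
python3 - <<'E'
from h import *
obs=[("top",top(565,451),grip(0,-184)),("top",top(480,460),grip(0,-121)),("top",top(108,578),[-185,172,22]),
("top",top(510,530),[-185,-162,22]),("top",top(405,318),[0,-88,62]),("side",side(708,513),[-185,172,0]),("side",side(708,497),[-185,172,22]),
("side",side(52,475),[245,172,22]),("side",side(437,305),[0,49,62]),("side",side(690,220),[-185,-100,22])]
f=lambda m:np.concatenate([(proj(n,world(m,X))[0]-uv) for n,uv,X in obs])
s=least_squares(f,[560,40,.1],x_scale=[100,100,.1],loss='soft_l1');print(s.x,s.fun.size);print(f(s.x).reshape(-1,2).round(1))
m=s.x
for a in(1.35,1.45,1.55,1.65,1.75):
    print(a,[(proj("top",world(m,bar(a,y)))[0]-[200,125])*3.75//1 for y in(6,-66)],[(proj("side",world(m,bar(a,y)))[0]-[170,160])*4//1 for y in(6,-66)],world(m,bar(a)).round(1))
print(world(m,bar(0)),world(m,grip(0)),world(m,grip(.53)))
E
```

```text
[5.91602483e+02 3.50801147e+01 1.44184238e-01] 20
[[ 0.5 -0.1]
 [ 0.3  0.5]
 [ 1.8  1.8]
 [ 2.2  0.3]
 [-0.7 -0.4]
 [-0.2  3.1]
 [ 0.7  1.8]
 [-1.3 -1.3]
 [-0.6  1.1]
 [-0.6 -0.1]]
1.35 [array([282., 295.]), array([379., 283.])] [array([411., 138.]), array([420.,  73.])] [[612.1   7.7 176.2]]
1.45 [array([280., 280.]), array([377., 267.])] [array([394., 135.]), array([403.,  70.])] [[623.5   9.4 178.1]]
1.55 [array([278., 264.]), array([375., 251.])] [array([376., 133.]), array([386.,  68.])] [[635.1  11.1 179. ]]
1.65 [array([276., 248.]), array([373., 236.])] [array([359., 133.]), array([370.,  68.])] [[646.6  12.8 178.6]]
1.75 [array([274., 233.]), array([370., 221.])] [array([341., 134.]), array([353.,  69.])] [[658.1  14.4 177.1]]
[[521.69127964  -5.3849773   62.        ]] [[ 492.76792141 -132.86362404  181.41706114]] [[ 557.52612502 -123.46126583  183.70829938]]
```

The fit is consistent: machine at about (592, 35), yaw 0.144, clamp angle about 1.66. I'll move to a hover above the bar with the tool's y along the machine's x.

```bash
python3 -m creep '[[1,[0,0,-4],0],[1,[4,-2,-8],-1],[1,[59.6,-31.8,-8],-15.18],[1,[59.6,-31.8,-8],-15.18],[1,[59.6,-31.8,-8],-15.18],[1,[59.6,-31.8,-8],-15.18],[1,[59.6,-31.8,-8],-15.18],[1,[59.6,-31.8,-8],-15.18],[1,[59.6,-31.8,-8],-15.18],[1,[59.6,-31.8,-8],-15.18],[1,[59.6,-31.8,-8],-15.18],[1,[59.6,-31.8,-8],-15.18]]' 20
```

```text
clock: 1.35
eef_pos: [552.4, -92.9, 297.9]
eef_rot: [-3.141, 0.0, 1.716]
wrist_force: [0.6, -0.0, -0.2]
finger_gap: 93.7
finger_force: 0.0
```

```bash
python3 -m creep '[[-0.1,[4.5,5,0],0],[-0.1,[9,10,0],0],[-0.1,[9,10,0],0],[-0.1,[9,10,0],0]]' && python3 - <<'E'
from h import *
import cv2
print(manip.read_state()["eef_pos"])
p=manip.camera_params("wrist");print(p)
np.save("w.npy",p,allow_pickle=True)
cv2.imwrite("pics/w1.png",cv2.cvtColor(manip.camera("wrist"),cv2.COLOR_RGB2BGR))
P["wrist"]=p
m=[591.6,35.1,.144]
for a in(1.45,1.55,1.6,1.65,1.7,1.75): print(a,proj("wrist",world(m,[bar(a,6),bar(a),bar(a,-66)])).round())
E
```

```text
clock: 1.75
eef_pos: [638.9, 12.0, 296.3]
eef_rot: [-3.14, -0.001, 1.718]
wrist_force: [0.1, -0.2, -0.2]
finger_gap: 65.1
finger_force: 0.0
[638.91396408  11.97453466 296.34671598]
{'fovy': 60.73285901500004, 'cx': 283.5595075053269, 'cy': 211.3133001132718, 'origin': array([629.49962717,  81.85667608, 461.60381029]), 'attitude': array([2.89675977e+00, 2.55334580e-03, 1.47184359e-01])}
1.45 [[264. 167.]
 [264. 211.]
 [265. 253.]]
1.55 [[278. 167.]
 [278. 212.]
 [278. 253.]]
1.6 [[286. 167.]
 [286. 212.]
 [285. 253.]]
1.65 [[293. 167.]
 [293. 212.]
 [292. 253.]]
1.7 [[301. 167.]
 [300. 211.]
 [299. 253.]]
1.75 [[308. 167.]
 [307. 211.]
 [306. 253.]]
```

View pics/w1.png

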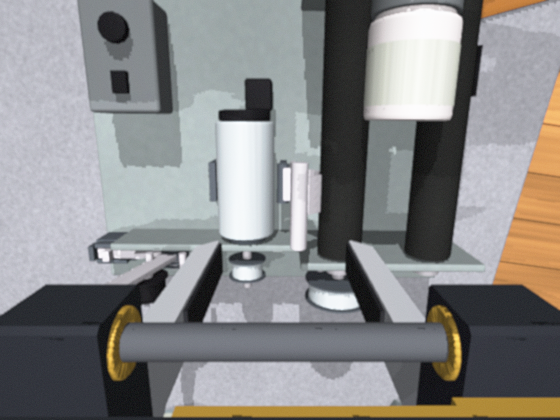

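The wrist view shows the bar upright in the image from (299,163) to (299,250). The motor axis is near column 245 and the grip tip near (150,287). I'll refine the bar position from this.

```bash
python3 - <<'E'
from h import *
p=np.load("w.npy",allow_pickle=True).item();P["wrist"]=p
def back(uv,z):
    f=210/np.tan(np.radians(p["fovy"])/2)
    d=R.from_euler('xyz',p["attitude"]).apply([(uv[0]-p["cx"])/f,(uv[1]-p["cy"])/f,1])
    return p["origin"]+d*(z-p["origin"][2])/d[2]
print(back((300,206.5),178),back((299,163),178),back((299.5,250),178))
m=[591.6,35.1,.144]
print(proj("wrist",world(m,[[0,49,62],[0,-88,62],[0,49,62+32],[0,-88,94],[-163,155,50],[-87,45,50],[-87,155,50],[-163,45,50]])).round())
E
```

```text
[651.80003671  17.6161481  178.        ] [645.461825    52.31630987 178.        ] [657.28992174 -19.43145888 178.        ]
[[243. 114.]
 [246. 235.]
 [240. 113.]
 [243. 244.]
 [ 85.   8.]
 [167. 118.]
 [158.   8.]
 [ 98. 117.]]
```

The bar centre is at (651.8, 17.6, 178); its measured length of 73 mm matches the given 72. Now I'll descend over it.

```bash
python3 -m creep '[[-0.2,[0.3,1.3,3],0],[-0.2,[0.3,1.3,6],0],[-0.2,[0.3,1.3,9],0],[-0.2,[0.3,1.3,11],0],[-0.2,[0.3,1.3,11.8],0],[-0.2,[0.3,1.3,11.8],0],[-0.2,[0.3,1.3,11.8],0]]' 20
```

```text
clock: 2.5
eef_pos: [650.3, 12.9, 181.4]
eef_rot: [3.14, 0.0, 1.714]
wrist_force: [0.6, 1.1, 0.7]
finger_gap: 37.1
finger_force: 0.0
```

```bash
python3 -m creep '[[-0.2,[0.4,0.1,0.3],0],[-0.4,[0.4,0.1,0.3],0],[-0.6,[0.4,0.1,0.3],0],[-1,[0.4,0.1,0.3],0],[-1,[0.4,0.1,0.3],0],[-1,[0.4,0.1,0.3],0],[-1,[0.4,0.1,0.3],0]]' 15; python3 - <<'E'
from h import *
s=manip.read_state();print(s["eef_pos"],s["wrist_force"],s["finger_gap"])
b=s["eef_pos"];b0=b[:2];yaw=.15
import numpy as np
ex=np.array([np.cos(yaw),np.sin(yaw)])
m=np.array([593,38]);a0=np.arccos(-((b0-m)@ex-42)/117);print("a0",a0)
for a in np.linspace(a0,0,13)[1:]:
    d=bar(a)-bar(a0); print(round(a,2),"ty",round(d[0]/10,2),"tz",round(-d[2]/10,2))
E
```

```text
clock: 3.2
eef_pos: [650.5, 17.5, 177.2]
eef_rot: [3.141, -0.0, 1.714]
wrist_force: [-1.1, 0.9, 1.5]
finger_gap: 13.5
finger_force: 15.0
[650.47107978  17.49753176 177.18912857] [-1.1479109   0.85967105  1.5000793 ] 13.457600037508408
a0 1.6714954094441206
1.53 ty -1.63 tz -0.05
1.39 ty -3.25 tz 0.13
1.25 ty -4.83 tz 0.52
1.11 ty -6.33 tz 1.14
0.98 ty -7.74 tz 1.96
0.84 ty -9.02 tz 2.96
0.7 ty -10.15 tz 4.14
0.56 ty -11.11 tz 5.45
0.42 ty -11.87 tz 6.89
0.28 ty -12.43 tz 8.42
0.14 ty -12.76 tz 10.02
0.0 ty -12.88 tz 11.64
```

Gripped: the gap of 13.5 mm matches the 14 mm bar. I'll swing the first half, then check forces.

```bash
python3 -m creep '[[-1,[0,-0.8,-0.04],0],[-1,[0,-1.63,-0.05],0],[-1,[0,-2.4,0.03],0],[-1,[0,-3.25,0.13],0],[-1,[0,-4,0.3],0],[-1,[0,-4.83,0.52],0],[-1,[0,-5.6,0.8],0],[-1,[0,-6.33,1.14],0],[-1,[0,-7.05,1.53],0],[-1,[0,-7.74,1.96],0],[-1,[0,-7.74,1.96],0],[-1,[0,-7.74,1.96],0]]'
```

```text
clock: 4.4
eef_pos: [573.1, 6.3, 156.9]
eef_rot: [-3.139, -0.0, 1.714]
wrist_force: [-4.3, 1.3, 0.9]
finger_gap: 13.3
finger_force: 15.0
```

```bash
python3 -m creep '[[-1,[0,-0.66,0.48],0],[-1,[0,-1.28,1],0],[-1,[0,-1.87,1.57],0],[-1,[0,-2.41,2.18],0],[-1,[0,-2.9,2.82],0],[-1,[0,-3.37,3.49],0],[-1,[0,-3.77,4.2],0],[-1,[0,-4.13,4.93],0],[-1,[0,-4.43,5.7],0],[-1,[0,-4.69,6.46],0],[-1,[0,-4.69,6.46],0]]'
```

```text
clock: 5.5
eef_pos: [526.6, -0.4, 91.4]
eef_rot: [-3.139, -0.0, 1.714]
wrist_force: [-1.4, 1.6, -1.0]
finger_gap: 13.5
finger_force: 15.0
```

```bash
python3 -m creep '[[-1,[0,-0.18,0.8],0],[-1,[0,-0.33,1.6],0],[-1,[0,-0.4,2.4],0],[-1,[0,-0.45,3.1],0],[-1,[0,-0.45,3.1],0],[-1,[0,-0.45,3.1],0]]'
```

```text
clock: 6.1
eef_pos: [521.4, -1.1, 60.6]
eef_rot: [-3.137, -0.001, 1.715]
wrist_force: [-7.9, -0.2, -2.8]
finger_gap: 13.5
finger_force: 15.0
```

```bash
python3 -m creep '[[-1,[0,0,0.15],0],[-1,[0,0,0.3],0],[-1,[0,0,0.3],0],[-1,[0,0,0.3],0]]'; python3 -m creep '[[-1,[0,0,0.2],0],[-1,[0,0,0.3],0],[-1,[0,0,0.3],0],[-1,[0,0,0.3],0]]'
```

```text
clock: 6.5
eef_pos: [521.2, -1.1, 57.7]
eef_rot: [-3.137, -0.001, 1.715]
wrist_force: [-9.7, -0.7, -1.0]
finger_gap: 13.2
finger_force: 15.0
clock: 6.9
eef_pos: [521.2, -1.1, 54.7]
eef_rot: [-3.137, -0.001, 1.715]
wrist_force: [-9.9, -1.5, -0.6]
finger_gap: 13.7
finger_force: 15.0
```

```bash
python3 - <<'E'
from h import *
import cv2
s=manip.read_state();print(s["eef_pos"],s["wrist_force"])
np.save("w.npy",manip.camera_params("wrist"),allow_pickle=True)
w=manip.camera("wrist");t=manip.camera("side")
c=np.hstack([cv2.resize(w[60:420,100:460],(400,400)),cv2.resize(t[175:275,220:320],(400,400),interpolation=cv2.INTER_CUBIC)])
cv2.imwrite("pics/c2.png",cv2.cvtColor(c,cv2.COLOR_RGB2BGR))
E
```

```text
[521.19412065  -1.11100355  54.74416389] [-9.90139814 -1.47240042 -0.64987039]
```

View pics/c2.png

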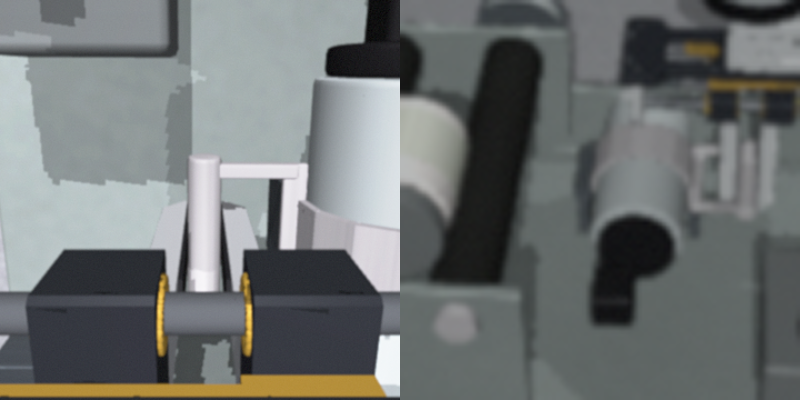

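The band lies over the motor with the bar between the fingers. I'll release narrowly and lift, then check it is shut by pressing the bar from above with closed fingers.

```bash
python3 -m creep '[[-0.55,[0,0,0],0],[-0.55,[0,0,0],0],[-0.55,[0,0,0],0],[-0.55,[0,0,-1.5],0],[-0.55,[0,0,-3],0],[-0.55,[0,0,-4.5],0],[-1,[0,0,-4.5],0],[-1,[0,0,-4.5],0],[-1,[0,0,-4.5],0],[-1,[0,0,-4.5],0]]'; python3 -m creep '[[-1,[0,0,0.6],0],[-1,[0,0,1.1],0],[-1,[0,0,1.1],0]]'
```

```text
clock: 8.0
eef_pos: [522.7, -0.9, 100.1]
eef_rot: [-3.141, -0.0, 1.714]
wrist_force: [-0.7, 0.2, -0.7]
finger_gap: 0.6
finger_force: 0.0
clock: 8.3
eef_pos: [522.4, -0.9, 88.7]
eef_rot: [-3.14, -0.0, 1.714]
wrist_force: [-0.3, -0.1, -0.8]
finger_gap: 0.7
finger_force: 0.0
```

Tips are at z≈75 and the shut bar's top should be at 69. I'll press down in small steps.

```bash
python3 -m creep '[[-1,[0,0,0.3],0],[-1,[0,0,0.4],0],[-1,[0,0,0.4],0]]'; python3 -m creep '[[-1,[0,0,0.2],0],[-1,[0,0,0.2],0]]';python3 -m creep '[[-1,[0,0,0.2],0],[-1,[0,0,0.2],0]]'
```

```text
clock: 8.6
eef_pos: [522.9, -0.9, 85.7]
eef_rot: [-3.141, -0.0, 1.714]
wrist_force: [0.6, 0.9, 0.2]
finger_gap: 0.8
finger_force: 0.0
clock: 8.8
eef_pos: [523.0, -1.0, 83.7]
eef_rot: [3.142, 0.0, 1.714]
wrist_force: [0.1, -0.0, 0.5]
finger_gap: 0.7
finger_force: 0.0
clock: 9.0
eef_pos: [523.2, -1.0, 82.9]
eef_rot: [3.141, 0.0, 1.715]
wrist_force: [-5.8, -0.2, 13.7]
finger_gap: 0.7
finger_force: 6.7
```

Firm contact at tip z 69 with 14 N, which is exactly the shut height, so the clamp is fully shut. I'll lift off and hover over the tensioner grip to look.

```bash
python3 -m creep '[[-1,[0,0,-3],0],[-1,[0,0,-8],0],[-1,[0,0,-13],0],[-0.1,[0,0,-18],0],[-0.1,[-2,-1,-21],0],[-0.1,[-6,-2.5,-21],0],[-0.1,[-10,-4.7,-21],0],[-0.1,[-12.5,-4.7,-21],0],[-0.1,[-12.5,-4.7,-21],0],[-0.1,[-12.5,-4.7,-21],0],[-0.1,[-12.5,-4.7,-21],0]]';python3 - <<'E'
from h import *
import cv2
print(manip.read_state()["eef_pos"])
p=manip.camera_params("wrist");np.save("w.npy",p,allow_pickle=True)
cv2.imwrite("pics/w3.png",cv2.cvtColor(manip.camera("wrist"),cv2.COLOR_RGB2BGR))
P["wrist"]=p
m=[593,38,.15]
print(proj("wrist",world(m,[grip(0,-121),grip(0),grip(0,-183),bar(0,6),bar(0,-66)])).round())
E
```

```text
clock: 10.1
eef_pos: [494.4, -130.5, 291.7]
eef_rot: [-3.141, -0.0, 1.715]
wrist_force: [-0.2, -0.3, -0.5]
finger_gap: 42.0
finger_force: 0.0
[ 494.41905451 -130.51513259  291.71734726]
[[284. 175.]
 [284. 213.]
 [284. 250.]
 [330.  32.]
 [328. 106.]]
```

View pics/w3.png

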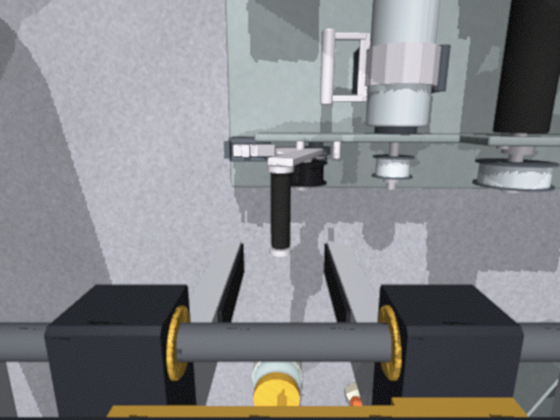

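The grip sleeve runs from (281,172) to (280,248), with its middle about 3 mm from the prediction, and the clamp bar sits where the shut position projects. I'll descend onto the grip and pinch it.

```bash
python3 -m creep '[[-0.1,[0.2,-0.2,3],0],[-0.1,[0.2,-0.2,6.5],0],[-0.1,[0.2,-0.2,9.5],0],[-0.1,[0.2,-0.2,11],0],[-0.1,[0.2,-0.2,11.2],0],[-0.4,[0.2,-0.2,11.2],0],[-0.6,[0.2,-0.2,11.2],0],[-1,[0.2,-0.2,11.2],0],[-1,[0.2,-0.2,11.2],0],[-1,[0.2,-0.2,11.2],0],[-1,[0.2,-0.2,11.2],0]]' 30; python3 - <<'E'
from h import *
for t in np.linspace(0,.56,8): d=grip(t)-grip(0);print(t.round(2),(d/10).round(2))
E
```

```text
clock: 11.25
eef_pos: [491.9, -129.9, 180.4]
eef_rot: [-3.141, 0.0, 1.714]
wrist_force: [-5.8, -0.8, 5.9]
finger_gap: 14.9
finger_force: 30.0
0.0 [0. 0. 0.]
0.08 [0.97 0.   0.26]
0.16 [1.95 0.   0.44]
0.24 [2.94 0.   0.54]
0.32 [3.94 0.   0.56]
0.4 [4.94 0.   0.5 ]
0.48 [5.93 0.   0.36]
0.56 [6.91 0.   0.14]
```

```bash
python3 -m creep '[[-1,[0,0.7,-0.19],0],[-1,[0,1.4,-0.35],0],[-1,[0,2.1,-0.46],0],[-1,[0,2.9,-0.54],0],[-1,[0,3.6,-0.56],0],[-1,[0,4.3,-0.55],0],[-1,[0,5,-0.5],0],[-1,[0,5.6,-0.41],0],[-1,[0,6.1,-0.33],0],[-1,[0,6.5,-0.24],0],[-1,[0,6.5,-0.24],0],[-1,[0,6.5,-0.24],0]]'; python3 - <<'E'
from h import *
s=manip.read_state();d=s["eef_pos"]-[491.9,-129.9,180.4]
print(d, d[0]*np.cos(.15)+d[1]*np.sin(.15),s["wrist_force"],s["finger_gap"])
E
```

```text
clock: 12.45
eef_pos: [556.0, -120.8, 182.9]
eef_rot: [-3.141, 0.001, 1.714]
wrist_force: [-8.6, -1.3, 6.6]
finger_gap: 15.2
finger_force: 30.0
[64.0657854   9.09922134  2.47110912] 64.70616633262838 [-8.60889505 -1.30572919  6.64047104] 15.224466869257814
```

```bash
python3 -m creep '[[-1,[0,0.1,0.02],0],[-1,[0,0.2,0.05],0],[-1,[0,0.2,0.05],0],[-1,[0,0.2,0.05],0]]'; python3 - <<'E'
from h import *
import cv2
w=manip.camera("wrist");t=manip.camera("side")
c=np.hstack([cv2.resize(w[0:420,70:490],(400,400)),cv2.resize(t[150:270,200:320],(400,400),interpolation=cv2.INTER_CUBIC)])
cv2.imwrite("pics/c4.png",cv2.cvtColor(c,cv2.COLOR_RGB2BGR))
E
```

```text
clock: 12.85
eef_pos: [557.9, -120.5, 182.4]
eef_rot: [-3.141, 0.001, 1.714]
wrist_force: [-7.9, -2.1, 7.1]
finger_gap: 14.9
finger_force: 30.0
```

View pics/c4.png

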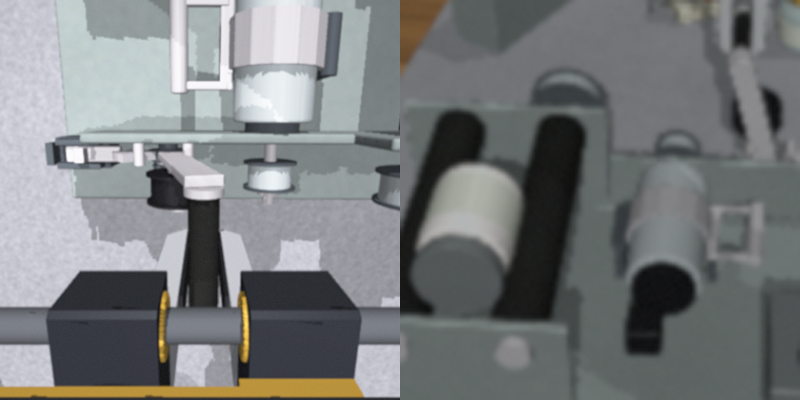

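The arm is leaning back with the sleeve held between the fingers at (203,240). Travel is 66.7 mm, which puts the tensioner at about 0.54 rad. The clamp is still shut and the jar is untouched, so I'll hand in.

```bash
python3 -c "
from cell import manip
print(manip.sign_off())"
```

```text
the job is handed in; nothing more can be done
None
```

The motor clamp is fully shut and released, and the arm is holding the tensioner back at about 0.54 rad (back stop at 0.58), clear of the pawl; the job is handed in after about 13 s, with the jar still in place in the last picture and no contact with the things on the bench.

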